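Box up a roller pattern for casting

ROBOT

A 7-joint arm with a two-finger parallel gripper is mounted at the origin on a cart in front of the work surface, level with it; the furniture and walls round the work are solid. World frame = base frame: x ahead of the robot, y to its left, z up, the work surface at z = 0. Lengths are in m, angles in rad, forces in N, time in s.
With the tool pointing down it reaches from about 0.4 to 0.9 m from the base axis. Payload 5.5 kg.
Tool frame: the origin (TCP) lies between the finger pads; the fingertips stand 25 mm ahead of it and the grasp point (between the pads) lies 6 mm ahead of it; z points along the fingers, y is the line along which they close (so a half turn about z gives the same grasp; the last joint's range is limited). The gripper opens to 85 mm and grips with 20 to 120 N. Pads are 22 mm wide; open, the fingers measure 114 mm over their backs; the gripper's body (76 mm by 85 mm) begins 54 mm behind the grasp point. The pads swing forward as they close: fully open they stand 13 mm farther back than shut.
Start: joints at [-0.878, 0.501, -0.427, 1.55, 0.221, 1.138, -0.21], TCP at [0.271, 0.591, 0.256] pointing down, gripper open.
Joint ranges: [-2.88, 2.88], [-0.31, 2.03], [-1.54, 1.56], [0.2, 2.42], [-1.41, 4.55], [0.19, 2.02], [-2.57, 2.57]. Speed limits (rad/s): [2.57, 2.57, 3.14, 3.14, 3.14, 3.14, 3.14].

INTERFACE

Orientations are given as a unit quaternion [w, x, y, z].
In Python, from rig import env gives the robot as it stands.
- The arm moves only by the shell command python3 -m handwheel 'ROWS' [FORCE]. ROWS is JSON, a list that holds one entry, the list of rows, each a list of 5 numbers: the opening, from 0 (shut) to 1 (fully open), then the shift along the tool's x, y, z in m, then the turn about the tool's z in rad. A call has 1 to 10 rows; each row shifts and turns the commanded pose from where the row before left it, along the tool's axes as they then stand; what a row does not reach is not made up. A row lasts 1/8 s, in which the tool goes at most 62.5 mm and 10.7 degrees, less where a joint would pass 70% of its speed; a pose out of reach is approached as far as the arm can. A call is refused whole if a number of a shift passes 0.0625 or a number of a turn 0.188, either way. A call with a gripper value outside its range is refused whole. The fingers move at their own pace and stop on an object; FORCE is the grip in N (left out, the last holds). Time passes only in rows, so rows that do not move let the fingers close. It gives the time, the measured TCP pose, the force, the opening and the grip force at its end, in the units of the state.
- env.observe(): the state, without advancing time (a new reading comes with each control period).
- env.camera(name): name is "scene" or "top" or "wrist"; returns a dict with "img" (400x640x3 uint8, red, green, blue), "camera_matrix" (3x3 intrinsics, pixels), "distortion" ([k1, k2, p1, p2, k3] as OpenCV has them; the pictures are not rectified), "world_from_camera" (4x4, takes a point from camera to world coordinates). Camera axes: x right, y down, z forward; pixel columns grow to the right and rows downward; lengths in m; the calibration is good to about 2 mm. A picture is of the moment at which its call begins. There is no depth.
- env.job_done(): hands the job in; it is judged then, once.
The state is a dict: "clock": time; "q": joint angles; "dq": joint speeds; "tau": joint torques, N m; "eef_pos": TCP position; "eef_rot": TCP orientation; "wrist_force": force on the tool from outside, world axes, zero at the start; "ft_torque": the same for the moment, N m; "width": opening from 0.0 (shut) to 1.0 (fully open); "grip_force": force on a finger pad.
Only numpy, scipy, OpenCV 4.12 (cv2) and the standard library are available. Lean on these libraries where they do the work, as an engineer would, in place of code of your own. Each camera call takes 0.05 s, during which the arm holds its last target. There are 200 camera calls.

TASK

Get the wooden roller boxed up for casting: with the fingertips roll it along the board, without picking it up or dragging it, into the open end of the moulding frame until it lies along the marked line, midway in the frame. Then push the hinged gate fully shut behind it, and swing the steel catch round by its stud until it lies fully along the wall, across the gate's end. Leave the things standing near the board alone.

Things in the scene. Friction and masses are not known exactly. Their poses are not given: they have to be found in the camera images.
- frame: Moulding frame, fixed. Plywood board 146 (x) x 290 (y) x 12 mm; origin under its middle, on the bench. On its -y half pale walls, 12 thick, tops 54 above the bench: side walls with inner faces at x = +-51, from y = -135 to -13; end wall, inner face y = -123 (mm). The +y end is open until the gate shuts it; on the bare board from y = 0 to 145 the roller starts, to be rolled towards -y.
- line_mid (a point): Middle of the thin dark line drawn across the frame's floor (carried up the side walls and over their tops); 12 mm above the bench, at y = -68 mm of the frame, 55 mm from the end wall and from the shut gate. Axes as the frame's: the line runs along x.
- roller: Varnished cylinder, 32 mm diameter, 84 mm long, ringed near its ends, 63 to 117 g, free on the board; smooth (friction about 0.4), rolls when pushed from behind at or a little above half height (pressed on the crown it jams), soon stops by itself. Origin at its centre; its x axis is its length (y, z turn as it rolls). Starts across the runway, 110 to 160 mm from the line, up to 4 degrees askew.
- gate (a joint): Gate hinge about the vertical, rad: 0 = fully shut against the ends of the side walls (hard stop); grows as it swings out on the runway side; 1.57 = in line with the far (+x) side wall. Starts wide open, 1.45 to 1.7. Stays where it is left (friction 0.03 N m).
- gate_hinge (a point): The gate's hinge axis (vertical), at x = +63, y = -3 mm of the frame, 34 mm above the bench. Does not move.
- gate_end (a point): Point on the gate's outer face (away from the walls when shut, from the runway when open), 115 mm from the hinge axis, 11 mm short of the free end, 34 mm above the bench. Its x axis points to the hinge, its y axis out of that face. The gate is a board 126 long, 10 thick, 13 to 54 mm above the bench. Push on this face to shut it.
- catch (a joint): Catch pivot about the vertical, rad: 0 = along the near (-x) side wall, across the gate's end (locked, hard stop); grows as it swings out; 1.57 = pointing straight out to the frame's -x (hard stop). Starts at 1.35 to 1.55. Stays where it is left (friction 0.02 N m).
- catch_pivot (a point): The catch's pivot axis (vertical), on top of the near side wall at x = -57, y = -45 mm of the frame, 59 mm above the bench. Does not move.
- catch_stud (a point): Middle of the upright round finger stud on the catch, 13 mm diameter with a 16 mm head, 36 mm from the pivot axis, standing 59 to 81 mm above the bench (this point at 70). The bar under it, 12 wide, 53 long, is 55 to 59 mm above the bench; the nose at its tip turns 10 mm down and passes 3 mm outside the shut gate, so it strikes a gate left ajar, and holds a shut one.
- wax_block: Bystander: upright yellowish block of wax 48 x 48 x 75 mm, origin under its middle.
- sanding_block: Bystander: brown sanding block 101 x 62 x 31 mm, origin under its middle.
- wax_tin: Bystander: round tin with a dark green lid, 70 mm diameter, 35 mm high, origin under its middle.
Not all that is in view belongs to the job. What is meant by the roller is not turquoise, and is the smaller of those in its own colour.

How it is judged:
By the outcome, as a careful person would: the job done as asked, in the order asked, and still so for the second after the job is handed in, with the robot touching nothing.
It also fails if it takes over 58 s, if anything falls off the work surface, if the arm or the gripper's body presses on something with over 40 N, if the wrist force passes 120 N, or if a joint passes its speed limit or range.

## Working session

There is one attempt and no reset: what is moved stays moved. The work goes in short steps, Python scripts to look and compute and a shell command to move; the robot and the scene stay as the last step left them, time stands still between calls to the robot, and variables do not carry over. Pictures are saved under pics/ and viewed, at most 10 in all, crops included, and the job is handed in when it is done.

```bash
ls; mkdir -p pics; cat > h.py <<'E'
import numpy as np, cv2
from rig import env
def cam(n,f=None):
    c=env.camera(n)
    if f: cv2.imwrite(f,c["img"][:,:,::-1])
    return c
def ray(c,uv):
    p=cv2.undistortPoints(np.array([[uv]],float),np.array(c["camera_matrix"]),np.array(c["distortion"]))[0,0]
    T=np.array(c["world_from_camera"]);return T[:3,3],T[:3,:3]@np.array([p[0],p[1],1.])
def onz(c,uv,z):
    o,d=ray(c,uv);return o+d*(z-o[2])/d[2]
def two(c1,u1,c2,u2):
    o1,d1=ray(c1,u1);o2,d2=ray(c2,u2)
    s=np.linalg.lstsq(np.c_[d1,-d2],o2-o1,rcond=None)[0]
    a,b=o1+d1*s[0],o2+d2*s[1];return (a+b)/2,np.linalg.norm(a-b)
def proj(c,P):
    T=np.linalg.inv(np.array(c["world_from_camera"]));r=cv2.Rodrigues(T[:3,:3])[0]
    return cv2.projectPoints(np.array([P],float),r,T[:3,3],np.array(c["camera_matrix"]),np.array(c["distortion"]))[0][0,0]
E
python3 - <<'E'
from h import *
import pickle
d={}
for n in("scene","top","wrist"): d[n]=cam(n,f"pics/{n}0.png"); print(n,np.round(d[n]["world_from_camera"],3).tolist())
pickle.dump(d,open("d0.pkl","wb"))
s=env.observe();print(s)
E
```

```text
pics
scene [[0.7, -0.5, 0.51, -0.072], [-0.714, -0.5, 0.491, -0.756], [0.01, -0.708, -0.707, 0.922], [0.0, 0.0, 0.0, 1.0]]
top [[0.005, -0.987, 0.161, 0.392], [-1.0, -0.005, -0.002, -0.161], [0.003, -0.161, -0.987, 1.079], [0.0, 0.0, 0.0, 1.0]]
wrist [[0.416, 0.865, 0.28, 0.198], [0.909, -0.395, -0.13, 0.623], [-0.002, 0.309, -0.951, 0.374], [0.0, 0.0, 0.0, 1.0]]
{'clock': 0.15, 'q': array([-0.87779876,  0.50165458, -0.42683766,  1.55121569,  0.22079794,
        1.13829292, -0.21029742]), 'dq': array([-5.18573611e-04, -3.09028099e-03,  2.96188566e-05, -3.29344421e-03,
       -2.20229155e-04,  1.25958447e-03, -1.20181844e-04]), 'tau': array([-6.08445102e-03, -5.70043910e+01, -5.82539052e+00, -2.81281990e+01,
        1.05016341e-02,  7.83589639e-03,  1.21362709e-05]), 'eef_pos': array([0.27066153, 0.59041646, 0.25548209]), 'eef_rot': array([-1.94948821e-04,  2.13223731e-01,  9.77003102e-01, -7.35407840e-04]), 'wrist_force': array([-0.30009301,  0.32939276, -0.24218157]), 'ft_torque': array([-0.0163981 ,  0.01677512,  0.02592664]), 'grip_force': 0.0, 'width': 0.9946021053575834}
```

View pics/top0.png

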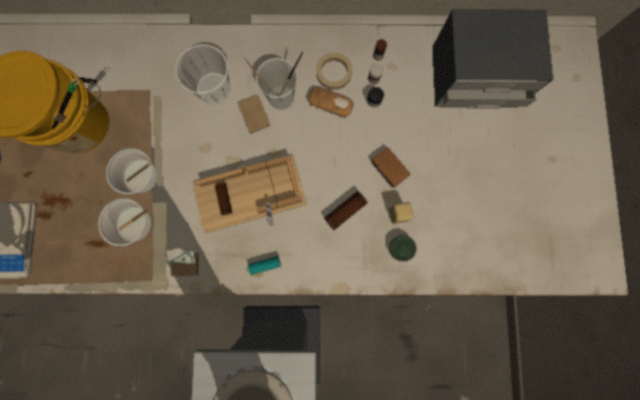

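View pics/scene0.png

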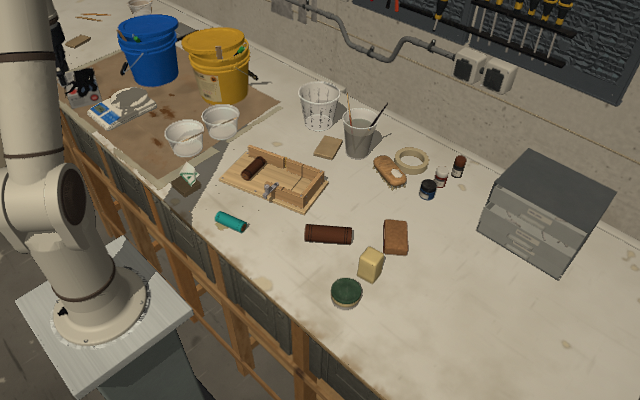

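Candidates: dark brown cylinder on the board, top (223,198) / scene (254,168). Larger dark brown one off the board, top (345,210) / scene (328,234). Turquoise one, top (264,265). The one on the board fits, as it is brown and the smaller of the two. I'll confirm in a crop.

```bash
python3 - <<'E'
import pickle,cv2,numpy as np
d=pickle.load(open("d0.pkl","rb"))
a=d["top"]["img"][145:240,185:315,::-1]; b=d["scene"]["img"][140:220,210:340,::-1]
a=cv2.resize(a,None,fx=4.6,fy=4.6,interpolation=cv2.INTER_CUBIC)[:437,:598]
cv2.imwrite("pics/ct.png",a)
cv2.imwrite("pics/cs.png",cv2.resize(b,None,fx=6,fy=6,interpolation=cv2.INTER_CUBIC))
E
```

```text
(no output)
```

View pics/ct.png

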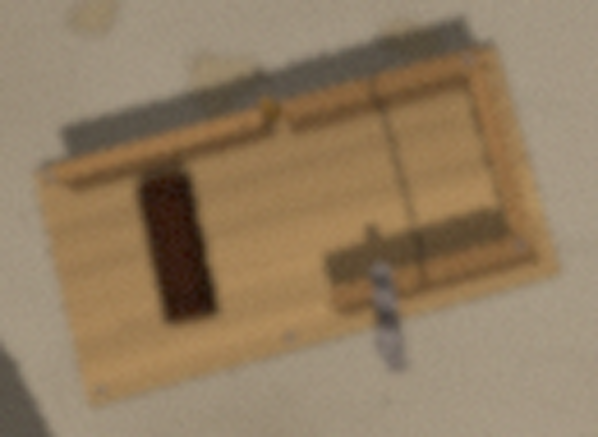

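View pics/cs.png

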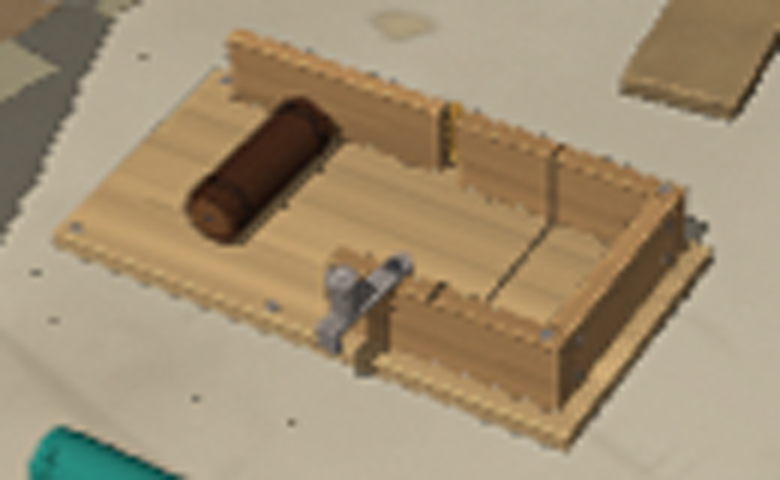

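The crops confirm it: the small ringed brown roller lies on the board (top (223,198)), the gate is open along the far wall, the catch points out on the near wall, and the line crosses the frame.

```bash
python3 - <<'E'
from h import *
import pickle
d=pickle.load(open("d0.pkl","rb")); t,s=d["top"],d["scene"]
ct=lambda u,v:(u/4.6+185-.4,v/4.6+145-.4); cs=lambda u,v:(u/6+210-.4,v/6+140-.4)
fr={"LB":((-73,145),ct(95,404),cs(55,240)),"RB":((-73,-145),ct(560,270),cs(568,447)),"RT":((73,-145),None,cs(712,250)),"LT":((73,145),None,cs(218,70))}
A=[];B=[]
for k,(f,a,b) in fr.items():
    if a: 
        p,e=two(t,a,s,b); print(k,"tri",p.round(4),e.round(4)); A.append(f);B.append(onz(t,a,.012)[:2])
    P=onz(s,b,.012); print(k,"scene z12",P.round(4), "top",onz(t,a,.012).round(4) if a else ""); A.append(f);B.append(P[:2])
A=np.array(A)/1000;B=np.array(B)
a=A-A.mean(0);b=B-B.mean(0); th=np.arctan2((a[:,0]*b[:,1]-a[:,1]*b[:,0]).sum(),(a*b).sum())
R=np.array([[np.cos(th),-np.sin(th)],[np.sin(th),np.cos(th)]]);o=B.mean(0)-R@A.mean(0)
print("yaw",th,"o",o,"res mm",((B-A@R.T-o)*1000).round(1).tolist())
np.save("fr.npy",[*o,th])
F=lambda p:(R.T@(np.array(p)[:2]-o)*1000).round(1)
c={}
for n,(x0,x1,y0,y1) in {"top":(205,245,175,222),"scene":(235,270,150,185)}.items():
    im=cv2.cvtColor(d[n]["img"],cv2.COLOR_RGB2HSV)[y0:y1,x0:x1]; g=d[n]["img"][y0:y1,x0:x1].astype(int)
    m=((g[...,0]<90)&(g[...,0]-g[...,2]>15)).astype(np.uint8)
    _,l,st,ce=cv2.connectedComponentsWithStats(m); i=1+st[1:,4].argmax()
    r=cv2.minAreaRect(np.argwhere(l==i)[:,::-1].astype(np.float32)); c[n]=np.array(r[0])+[x0,y0]; print(n,c[n],r,st[i])
p,e=two(t,c["top"],s,c["scene"]);print("roller",p,e,"frame",F(p), "top@28",F(onz(t,c["top"],.03)))
for nm,u in {"gate far end":ct(40,172),"hinge":ct(270,105),"stud":ct(380,270),"noseTip":ct(397,365),"lineN":ct(424,285),"lineF":ct(377,85)}.items():
    print(nm,F(onz(t,u,.07 if nm=="stud" else .054)))
E
```

```text
LB tri [0.4604 0.1437 0.0014] 0.0
LB scene z12 [0.4543 0.1334 0.012 ] top [0.4598 0.1407 0.012 ]
RB tri [ 0.5431 -0.1323 -0.0029] 0.0004
RB scene z12 [ 0.5333 -0.1425  0.012 ] top [ 0.5409 -0.1326  0.012 ]
RT scene z12 [ 0.6758 -0.0984  0.012 ] top 
LT scene z12 [0.5951 0.1789 0.012 ] top 
yaw 0.2837309475885376 o [0.5665595  0.02005442] res mm [[3.9, 1.9], [-1.6, -5.5], [3.8, 7.0], [-3.7, -2.9], [-1.4, 0.3], [-0.9, -0.8]]
top [222.85882187 196.86470985] ((17.858821868896484, 21.864709854125977), (34.16655349731445, 11.497314453125), 77.47119140625) [ 10   5  17  35 379]
scene [253.54153442 167.9616642 ] ((18.541534423828125, 17.9616641998291), (11.417715072631836, 27.752960205078125), 47.29060745239258) [  6   6  26  25 276]
roller [0.55667835 0.09603264 0.01710036] 0.0002001623768668193 frame [11.8 75.7] top@28 [ 9.  73.2]
gate far end [ 64.4 134.7]
hinge [66.3 -2.9]
stud [-47.7 -41. ]
noseTip [-100.3  -35. ]
lineN [-60.3 -61.6]
lineF [ 60.7 -65.7]
```

Heights from the two fixed views come out about 11 mm low (corners at 0.001 m rather than 0.012), so I'll approach and refine with the wrist camera. First I turn the tool square to the frame.

```bash
python3 -m handwheel '[[[0.5,0,0,0,0.171],[0.5,0,0,0,0.171],[0.5,0,0,0,0.171],[0.5,0,0,0,0.171],[0.5,0,0,0,0.171],[0.5,-0.055,0.015,0,0],[0.5,-0.055,0.015,0,0],[0.5,-0.055,0.015,0,0],[0.5,-0.055,0.015,0,0],[0.5,-0.055,0.015,0,0]]]'
```

```text
clock: 1.4
eef_pos: [0.421, 0.3464, 0.2562]
eef_rot: [-0.0, 0.599, 0.801, -0.0]
wrist_force: [0.6, 0.7, -0.2]
width: 0.5
grip_force: 0.0
```

```bash
python3 -m handwheel '[[[0.5,-0.055,0.015,0,0],[0.5,-0.055,0.015,0,0],[0.5,-0.055,0.015,0,0],[0.5,0,0,0,0]]]'; python3 - <<'E'
from h import *
import pickle
w=cam("wrist","pics/w1.png");pickle.dump(w,open("w1.pkl","wb"));o=env.observe();print(o["eef_pos"],o["q"].round(2),np.round(w["world_from_camera"],3).tolist())
E
```

```text
clock: 1.9
eef_pos: [0.5127, 0.1965, 0.256]
eef_rot: [0.001, 0.603, 0.798, -0.001]
wrist_force: [0.3, 0.5, -0.6]
width: 0.498
grip_force: 0.0
[0.51105386 0.19991329 0.25598213] [-0.36  0.29 -0.08  1.82  0.03  1.03 -0.17] [[0.962, 0.26, 0.085, 0.49], [0.274, -0.914, -0.301, 0.273], [-0.001, 0.312, -0.95, 0.374], [0.0, 0.0, 0.0, 1.0]]
```

View pics/w1.png

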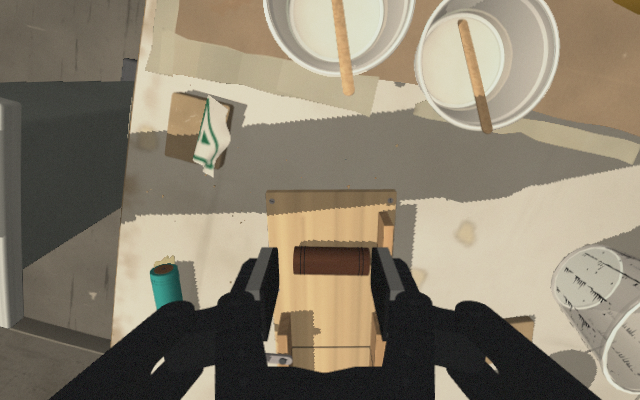

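The wrist view shows the board's +y end corners at (267,191) and (396,190), the roller at (331,261), the line at about row 347, wall ends at about (282,313), and the catch at (280,360). I'll take a second wrist position.

```bash
python3 -m handwheel '[[[0.5,-0.05,0,0,0],[0.5,-0.05,0,0,0],[0.5,-0.04,0,0,0],[0.5,0,0,0,0],[0.5,0,0,0,0]]]'; python3 - <<'E'
from h import *
import pickle
w=cam("wrist","pics/w2.png");pickle.dump(w,open("w2.pkl","wb"));o=env.observe();print(o["eef_pos"],np.round(w["world_from_camera"],3).tolist())
E
```

```text
clock: 2.58
eef_pos: [0.549, 0.0706, 0.2561]
eef_rot: [-0.001, 0.598, 0.801, 0.0]
wrist_force: [-0.4, 1.3, 1.2]
width: 0.497
grip_force: 0.0
[0.5489425  0.07103719 0.25612215] [[0.958, 0.272, 0.087, 0.526], [0.285, -0.912, -0.296, 0.146], [-0.001, 0.308, -0.951, 0.375], [0.0, 0.0, 0.0, 1.0]]
```

View pics/w2.png

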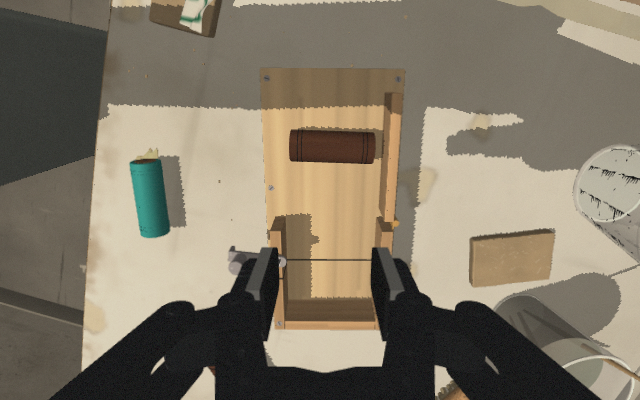

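View 2: board corners (261,69) and (405,69), roller (333,146), line at row 260, gate along the right (392,95 to 220), hinge knuckle (397,223), and catch from (232,253) to (282,262) with the stud at about (240,262).

```bash
cat >> h.py <<'E'
def rmask(img,roi):
    x0,x1,y0,y1=roi; g=img[y0:y1,x0:x1].astype(int)
    m=((g[...,0]<140)&(g[...,0]-g[...,2]>22)&(g[...,0]>1.7*g[...,2])&(g[...,1]<75)).astype(np.uint8)
    m=cv2.morphologyEx(m,cv2.MORPH_OPEN,np.ones((3,3)))
    _,l,st,ce=cv2.connectedComponentsWithStats(m); i=1+st[1:,4].argmax()
    r=cv2.minAreaRect(np.argwhere(l==i)[:,::-1].astype(np.float32)); b=cv2.boxPoints(r)+[x0,y0]
    b=b[np.argsort(b[:,0])]; return np.array(r[0])+[x0,y0],b[:2].mean(0),b[2:].mean(0),r
try:
    O=np.load("fr.npy");Rf=np.array([[np.cos(O[2]),-np.sin(O[2])],[np.sin(O[2]),np.cos(O[2])]])
    F=lambda p:(Rf.T@(np.array(p)[:2]-O[:2])*1000).round(1)
    W=lambda x,y:Rf@np.array([x,y])/1000+O[:2]
except Exception: pass
E
python3 - <<'E'
from h import *
import pickle
a,b=[pickle.load(open(f,"rb")) for f in("w1.pkl","w2.pkl")]
for nm,u,v in [("LB",(267,190.5),(261,68.5)),("LT",(396,190),(405,69))]:
    p,e=two(a,u,b,v);print(nm,p.round(4),e.round(4),"z12:",onz(a,u,.012).round(4),onz(b,v,.012).round(4))
# line: dark rows within the frame floor
for n,w,c0,c1,r0,r1 in(("a",a,300,365,338,356),("b",b,320,368,250,270)):
    g=w["img"][r0:r1,c0:c1].mean(2); r=r0+(g.argmin(0)).mean(); print(n,"line row",r,g.min(),np.ptp(g.argmin(0)))
    print(onz(w,((c0+c1)/2,r),.012).round(4))
ra=rmask(a["img"],(280,380,235,290)); rb=rmask(b["img"],(280,385,115,175))
for i in range(3):
    p,e=two(a,ra[i],b,rb[i]);print("roller",["c","l","r"][i],ra[i],rb[i],p.round(4),e.round(4),onz(b,rb[i],.028).round(4))
print(ra[3],rb[3])
B1=onz(b,(261,68.5),.012)[:2];B2=onz(b,(405,69),.012)[:2]; L=onz(b,(329,260),.012)[:2]
d=B2-B1; m=(B1+B2)/2; print("len",np.linalg.norm(d),"yaw",np.arctan2(d[1],d[0]),"to line",np.linalg.norm(m-L), "yaw2",np.arctan2(*(m-L)[::-1])-np.pi/2)
E
```

```text
LB [0.4589 0.1434 0.0032] 0.0006 z12: [0.4599 0.1466 0.012 ] [0.4602 0.1434 0.012 ]
LT [0.5993 0.1847 0.0055] 0.0006 z12: [0.597  0.1862 0.012 ] [0.5983 0.1841 0.012 ]
a line row 346.6461538461538 55.666666666666664 1
[ 0.59   -0.0399  0.012 ]
b line row 259.5 62.666666666666664 1
[ 0.6039 -0.0361  0.012 ]
roller c [337.  261.5] [338.32335663 146.5357666 ] [0.5558 0.0932 0.0312] 0.0 [0.5561 0.0927 0.028 ]
roller l [305.  261.5] [301.68795776 145.54561949] [0.5207 0.084  0.0328] 0.0009 [0.5202 0.083  0.028 ]
roller r [369.  261.5] [374.95875549 147.52591324] [0.5913 0.1025 0.0302] 0.0009 [0.5921 0.1024 0.028 ]
((57.0, 26.5), (25.0, 64.0), 90.0) ((58.32335662841797, 31.5357666015625), (73.29755401611328, 31.420957565307617), 1.5481576919555664)
len 0.14400514991951957 yaw 0.28676781558057757 to line 0.21354007603855532 yaw2 0.27418222492949695
```

```bash
python3 -c "
import numpy as np;np.save('fr.npy',[.5699,.0246,.284])"; python3 -m handwheel '[[[0.5,0.031,0.0035,0,0],[0.5,0.031,0.0035,0,0],[0.5,0,0,0.05,0],[0.5,0,0,0.05,0],[0.5,0,0,0.05,0],[0.5,0,0,0.04,0],[0.5,0,0,0.012,0],[0.5,0,0,0.012,0],[0.5,0,0,0,0]]]'; python3 - <<'E'
from h import *
import pickle
w=cam("wrist","pics/w3.png");pickle.dump(w,open("w3.pkl","wb"));s=cam("scene","pics/s3.png");o=env.observe();print(o["eef_pos"],F(o["eef_pos"]),o["wrist_force"])
a=cv2.resize(s["img"][130:220,210:340,::-1],None,fx=4.3,fy=4.3,interpolation=cv2.INTER_CUBIC)[:387,:560]
b=cv2.imread("pics/w3.png")[:,:,:];b=cv2.resize(b,(240,150))
cv2.imwrite("pics/m3.png",np.hstack([a,np.vstack([b,np.zeros((a.shape[0]-150,240,3),np.uint8)])]))
E
```

```text
clock: 3.75
eef_pos: [0.5391, 0.1304, 0.0427]
eef_rot: [0.0, 0.599, 0.801, 0.0]
wrist_force: [0.0, 0.3, 0.2]
width: 0.496
grip_force: 0.0
[0.53976574 0.13021219 0.04352364] [  0.7 109.8] [ 0.36409844 -0.40217499  0.14186936]
```

View pics/m3.png

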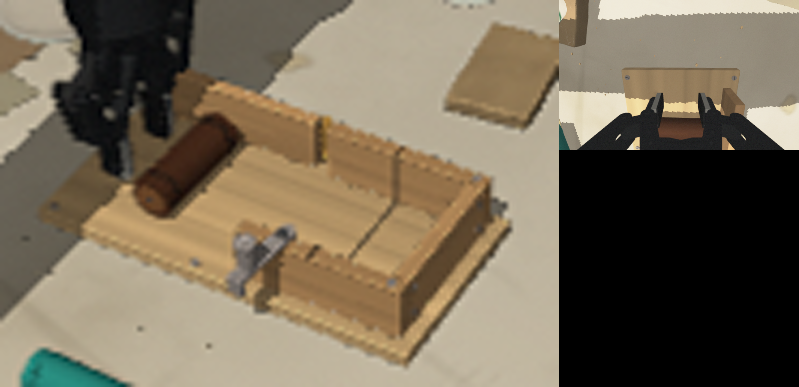

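The scene view shows both fingertips standing behind the roller, clear of it, with the gate to the right. Now the slow push.

```bash
python3 -m handwheel '[[[0.5,-0.004,0,0,0],[0.5,-0.004,0,0,0],[0.5,-0.004,0,0,0],[0.5,-0.004,0,0,0],[0.5,-0.004,0,0,0],[0.5,-0.004,0,0,0],[0.5,-0.004,0,0,0],[0.5,-0.004,0,0,0],[0.5,-0.004,0,0,0],[0.5,-0.004,0,0,0]]]'; cat > r.py <<'E'
from h import *
o=env.observe();print("tcp",F(o["eef_pos"]),o["eef_pos"][2].round(4),o["wrist_force"].round(1))
for n,Z in(("top",.028),("scene",.028)):
    c=env.camera(n); k=[proj(c,[*W(x,y),.028]) for x in(-50,50) for y in(-120,110)]; k=np.array(k)
    g=c["img"]; x0,y0=(k.min(0)-6).astype(int);x1,y1=(k.max(0)+6).astype(int)
    s=g[y0:y1,x0:x1].astype(int); m=((s[...,0]<115)&(s[...,0]-s[...,2]>18)&(s[...,0]>1.8*s[...,2])&(s[...,1]<60)).astype(np.uint8)
    _,l,st,ce=cv2.connectedComponentsWithStats(m); i=1+st[1:,4].argmax()
    pt=np.argwhere(l==i)[:,::-1].astype(np.float32); r=cv2.minAreaRect(pt); b=cv2.boxPoints(r)+[x0,y0]
    b=b[np.argsort(b[:,0])]; 
    e=np.array([[b[i]+b[j] for j in range(4) if j!=i][0] for i in [0]]) 
    dd=[np.linalg.norm(b[0]-b[j]) for j in(1,2,3)]; js=1+int(np.argmin(dd)); rest=[j for j in(1,2,3) if j!=js]
    p=(b[0]+b[js])/2; q=b[rest].mean(0); P,Q=F(onz(c,p,Z)),F(onz(c,q,Z))
    print(n,"ctr",F(onz(c,np.array(r[0])+[x0,y0],Z)),"ends",P,Q,"px",np.round(r[1],1),st[i,4])
E
python3 r.py
```

```text
clock: 5.1
eef_pos: [0.5501, 0.0912, 0.0423]
eef_rot: [-0.0, 0.599, 0.801, -0.0]
wrist_force: [0.5, 0.1, -0.1]
width: 0.502
grip_force: 0.0
tcp [-0.3 69.4] 0.0423 [ 0.5  0.1 -0.1]
top ctr [ 8.3 46.7] ends [58.2 45. ] [-40.8  48.4] px [35.8 13.4] 366
scene ctr [-2.5 37.9] ends [-51.7  39.4] [49.  36.3] px [11.3 27.6] 264
```

```bash
python3 -m handwheel '[[[0.5,-0.005,0,0,0],[0.5,-0.005,0,0,0],[0.5,-0.005,0,0,0],[0.5,-0.005,0,0,0],[0.5,-0.005,0,0,0],[0.5,-0.005,0,0,0],[0.5,-0.005,0,0,0],[0.5,-0.005,0,0,0],[0.5,-0.005,0,0,0],[0.5,-0.005,0,0,0]]]';  python3 r.py; python3 -m handwheel '[[[0.5,-0.004,0,0,0],[0.5,-0.004,0,0,0],[0.5,-0.004,0,0,0],[0.5,-0.004,0,0,0],[0.5,-0.004,0,0,0],[0.5,-0.004,0,0,0],[0.5,-0.003,0,0,0],[0.5,-0.003,0,0,0],[0.5,-0.002,0,0,0],[0.5,0,0,0,0]]]'; python3 r.py
```

```text
clock: 6.45
eef_pos: [0.5643, 0.0431, 0.0423]
eef_rot: [-0.0, 0.599, 0.801, -0.0]
wrist_force: [0.9, -0.3, 0.2]
width: 0.502
grip_force: 0.0
tcp [-0.2 19.4] 0.0423 [ 0.9 -0.3  0.2]
top ctr [ 0.2 -4. ] ends [44.5 -3.1] [-43.5  -4.9] px [31.7 12.8] 310
scene ctr [  1.2 -12.3] ends [-51.3  -9.4] [ 56.2 -15.2] px [11.3 29.7] 223
clock: 7.8
eef_pos: [0.5732, 0.0125, 0.0423]
eef_rot: [-0.0, 0.599, 0.801, -0.0]
wrist_force: [0.2, -0.5, -0.0]
width: 0.501
grip_force: 0.0
tcp [ -0.2 -12.5] 0.0423 [ 0.2 -0.5 -0. ]
top ctr [  1.1 -35.9] ends [ 46.5 -34.6] [-43.7 -37.2] px [32.5 13.6] 292
scene ctr [  6.5 -44.5] ends [-31.1 -41.9] [ 45.4 -47.1] px [11.3 21.2] 212
```

```bash
python3 -m handwheel '[[[0.5,-0.003,0,0,0],[0.5,-0.003,0,0,0],[0.5,-0.003,0,0,0],[0.5,-0.003,0,0,0],[0.5,-0.003,0,0,0],[0.5,-0.003,0,0,0],[0.5,-0.002,0,0,0],[0.5,-0.002,0,0,0],[0.5,-0.002,0,0,0],[0.5,0,0,0,0]]]';  python3 - <<'E'
from h import *
s=cam("scene");t=cam("top");o=env.observe();print(F(o["eef_pos"]))
a=cv2.resize(s["img"][140:220,240:330,::-1],None,fx=4.4,fy=4.4,interpolation=cv2.INTER_CUBIC)
b=cv2.resize(t["img"][145:225,230:320,::-1],None,fx=4.4,fy=4.4,interpolation=cv2.INTER_CUBIC)
cv2.imwrite("pics/m4.png",np.hstack([a,b]))
E
python3 r.py
```

```text
clock: 9.15
eef_pos: [0.58, -0.0105, 0.0423]
eef_rot: [0.0, 0.599, 0.801, -0.0]
wrist_force: [0.4, 0.5, 0.4]
width: 0.502
grip_force: 0.0
[ -0.1 -36.3]
tcp [ -0.1 -36.3] 0.0423 [-0.3  0.2 -0.6]
top ctr [  1.4 -65.7] ends [ 48.5 -70.4] [-45.1 -61.1] px [33.9 12.3] 280
scene ctr [  4.8 -67.3] ends [-36.8 -66.3] [ 48.2 -68.4] px [11.4 23.2] 229
```

View pics/m4.png

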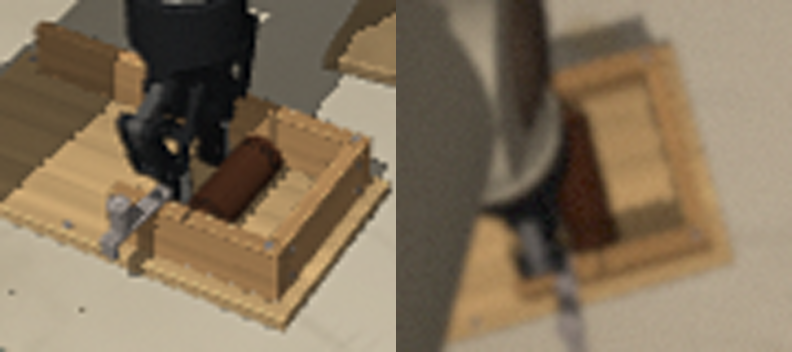

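Roller lies almost at the line in both views. Back off, rise and measure it with the wrist camera.

```bash
python3 -m handwheel '[[[0.5,0.01,0,0,0],[0.5,0.01,0,0,0],[0.5,0.01,0,-0.055,0],[0.5,0.02,0,-0.055,0],[0.5,0.02,0,-0.055,0],[0.5,0.018,0,-0.049,0],[0.5,0,0,0,0],[0.5,0,0,0,0]]]';  python3 - <<'E'
from h import *
w=cam("wrist");o=env.observe();print(F(o["eef_pos"]),o["eef_pos"])
cv2.imwrite("pics/w5.png",cv2.resize(w["img"][180:340,200:440,::-1],None,fx=3,fy=3,interpolation=cv2.INTER_CUBIC))
for x,y,z in [(-51,-68,12),(51,-68,12),(-57,-68,54),(57,-68,54),(-63,-13,54),(-51,-123,54),(51,-123,54),(-57,-45,59)]: print((x,y,z),((proj(w,[*W(x,y),z/1000])-[200,180])*3).round())
print(rmask(w["img"],(270,390,220,320)))
E
```

```text
clock: 10.35
eef_pos: [0.5545, 0.0746, 0.2559]
eef_rot: [-0.0, 0.599, 0.801, -0.0]
wrist_force: [-0.6, -0.5, -0.8]
width: 0.497
grip_force: 0.0
[-1.3 51.8] [0.55417786 0.07399637 0.25506334]
(-51, -68, 12) [248. 242.]
(51, -68, 12) [506. 243.]
(-57, -68, 54) [217. 300.]
(57, -68, 54) [536. 301.]
(-63, -13, 54) [192. 159.]
(-51, -123, 54) [240. 427.]
(51, -123, 54) [512. 428.]
(-57, -45, 59) [212. 249.]
(array([323. , 266.5]), array([293. , 266.5]), array([353. , 266.5]), ((53.0, 46.5), (25.0, 60.0), 90.0))
```

View pics/w5.png

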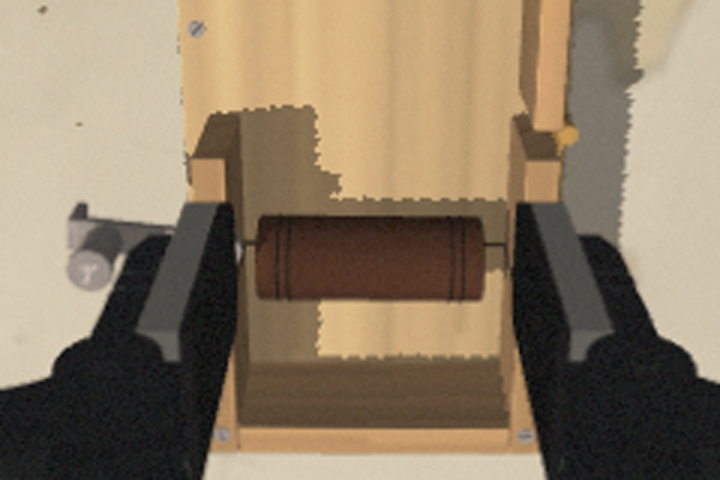

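```bash
python3 - <<'E'
from h import *
w=cam("wrist")
px=lambda x,y:(x/3+200-.33,y/3+180-.33)
print("line",F(onz(w,px(248,243),.012)),F(onz(w,px(495,244),.012)))
for nm,u in(("L",(258,257.5)),("R",(484,257.5)),("c",(371,257.5))):print(nm,F(onz(w,px(*u),.028)))
T=np.array(w["world_from_camera"]);cy=F(T[:3,3])
# silhouette edges of a cylinder r16 at height 28: tangents in the frame y-z plane
for y in(-66,-68,-70,-72):
    v=np.array([y-cy[1],28-T[2,3]*1000]);L=np.hypot(*v);a=np.arcsin(16/L);ph=np.arctan2(v[1],v[0])
    e=[]
    for s in(1,-1):
        q=ph+s*a;dy=np.cos(q)/np.sin(q)*(28-T[2,3]*1000);e.append((proj(w,[*W(0,cy[1]+dy),.028])[1]-180)*3+1)
    print(y,np.round(e,1))
# the catch stud, gate end
for nm,u,z in(("stud head",(90,268),.081),("nose outer corner",(72,205),.059),("gate top inner near hinge",(533,128),.054)):print(nm,F(onz(w,px(*u),z)))
E
```

```text
line [-52.2 -67.8] [ 45.2 -67.8]
L [-46.4 -65.2]
R [ 39.2 -64.8]
c [ -3.6 -64.9]
-66 [217.4 303.3]
-68 [222.1 307.9]
-70 [226.8 312.5]
-72 [231.5 317.1]
stud head [-94.2 -39.4]
nose outer corner [-105.2  -28. ]
gate top inner near hinge [50.7 -1. ]
```

Roller lies square but at y = -64.9, 3 mm short of the line (-67.8). Push 3 mm more.

```bash
python3 -m handwheel '[[[0.5,-0.017,0.0003,0.0535,0],[0.5,-0.017,0.0003,0.0535,0],[0.5,-0.017,0.0003,0.0535,0],[0.5,-0.017,0.0003,0.0535,0],[0.5,0,0,0,0],[0.5,0,0,0,0]]]'; python3 -c "
from h import *
o=env.observe();print(F(o['eef_pos']),o['eef_pos'][2])"
```

```text
clock: 11.2
eef_pos: [0.574, 0.0086, 0.0404]
eef_rot: [-0.001, 0.6, 0.8, -0.001]
wrist_force: [-0.2, -0.5, -0.2]
width: 0.5
grip_force: 0.0
[ -0.6 -16.6] 0.04042795707460269
```

```bash
python3 -m handwheel '[[[0.5,-0.006,0,0,0],[0.5,-0.006,0,0,0],[0.5,-0.004,0,0,0],[0.5,-0.0025,0,0,0],[0.5,-0.0015,0,0,0],[0.5,-0.0015,0,0,0],[0.5,-0.0015,0,0,0],[0.5,0,0,0,0]]]'; python3 -c "
from h import *
o=env.observe();print(F(o['eef_pos']),o['eef_pos'][2])"; python3 -m handwheel '[[[0.5,0.01,0,0,0],[0.5,0.01,0,0,0],[0.5,0.01,0,-0.055,0],[0.5,0.02,0,-0.055,0],[0.5,0.02,0,-0.055,0],[0.5,0.021,0,-0.049,0],[0.5,0,0,0,0],[0.5,0,0,0,0]]]'; cat > m.py <<'E'
from h import *
w=env.camera("wrist");o=env.observe();print(F(o["eef_pos"]),o["eef_pos"])
T=np.array(w["world_from_camera"]);cy=F(T[:3,3])
g=w["img"].astype(int);
for nm,(a,b) in{"left":(-30,-15),"right":(5,25)}.items():
    c0=int(proj(w,[*W(a,-68),.028])[0]);c1=int(proj(w,[*W(b,-68),.028])[0])
    r=g[225:300,c0:c1].mean(1);m=(r[:,1]<70)&(r[:,0]>1.45*r[:,2]);rows=225+np.flatnonzero(m);best=[]
    # rows -> y at axis: mean of the two tangent rays' y at z=28, corrected for the tangent geometry
    ys=[F(onz(w,((c0+c1)/2,q),.028))[1] for q in(rows.min()-.5,rows.max()+.5)]
    h=T[2,3]*1000-28; a1,a2=[np.arctan2(y-cy[1],h) for y in ys]; print(nm,rows.min(),rows.max(),"axis y",(cy[1]+h*np.tan((a1+a2)/2)).round(1))
E
python3 m.py
```

```text
clock: 12.2
eef_pos: [0.582, -0.013, 0.0423]
eef_rot: [-0.0, 0.599, 0.801, -0.0]
wrist_force: [0.0, -1.4, 0.5]
width: 0.499
grip_force: 0.0
[  1.1 -39.4] 0.04227547809670733
clock: 13.2
eef_pos: [0.5557, 0.075, 0.256]
eef_rot: [-0.0, 0.599, 0.801, -0.0]
wrist_force: [0.8, 0.1, -0.7]
width: 0.498
grip_force: 0.0
[-0.1 51.8] [0.55532515 0.0742798  0.25505021]
left 254 281 axis y -67.5
right 254 281 axis y -67.4
```

Roller on the line (-67.5). Now shut the fingers and go outside the gate.

```bash
python3 -m handwheel '[[[0,0.02,0.05,0,0],[0,0.02,0.055,0,0],[0,0,0,0.05,0],[0,0,0,0.05,0],[0,0,0,0.05,0],[0,0,0,0.04,0],[0,0,0,0.015,0],[0,0,0,0,0]]]'; python3 - <<'E'
from h import *
o=env.observe();print(F(o['eef_pos']),o['eef_pos'][2])
s=cam("scene");t=cam("top")
a=cv2.resize(s["img"][140:220,210:330,::-1],None,fx=3.3,fy=3.3,interpolation=cv2.INTER_CUBIC)
b=cv2.resize(t["img"][145:225,190:310,::-1],None,fx=3.3,fy=3.3,interpolation=cv2.INTER_CUBIC)
cv2.imwrite("pics/m6.png",np.hstack([a,b]))
E
```

```text
clock: 14.25
eef_pos: [0.6446, 0.1418, 0.0495]
eef_rot: [-0.001, 0.599, 0.801, -0.001]
wrist_force: [0.1, -0.6, 1.1]
width: -0.0
grip_force: 0.0
[104.5  91.5] 0.04949039707840351
```

```bash
python3 -m handwheel '[[[0,0,-0.009,0,0],[0,0,-0.009,0,0],[0,0,-0.009,0,0],[0,-0.0005,-0.0065,0,0],[0,-0.0005,-0.0065,0,0],[0,-0.0005,-0.0065,0,0],[0,-0.0005,-0.0065,0,0],[0,-0.0005,-0.0065,0,0],[0,-0.0005,-0.0065,0,0],[0,-0.0005,-0.0065,0,0]]]'; python3 -m handwheel '[[[0,-0.003,-0.0057,0,0],[0,-0.003,-0.0057,0,0],[0,-0.003,-0.0057,0,0],[0,-0.0035,-0.0057,0,0],[0,-0.0045,-0.005,0,0],[0,-0.0045,-0.005,0,0],[0,-0.0045,-0.005,0,0],[0,-0.0045,-0.005,0,0],[0,0,0,0,0]]]'; python3 -c "
from h import *
o=env.observe();print(F(o['eef_pos']),o['eef_pos'][2])"
```

```text
clock: 15.6
eef_pos: [0.5768, 0.1185, 0.0513]
eef_rot: [-0.0, 0.599, 0.801, 0.0]
wrist_force: [0.7, 0.3, -0.4]
width: 0.004
grip_force: 0.2
clock: 16.73
eef_pos: [0.5443, 0.0765, 0.0512]
eef_rot: [-0.0, 0.6, 0.8, -0.0]
wrist_force: [-0.4, 0.6, 0.4]
width: 0.002
grip_force: 0.0
[-10.1  57. ] 0.051224818935209596
```

```bash
python3 -m handwheel '[[[0,-0.005,-0.0037,0,0],[0,-0.005,-0.0037,0,0],[0,-0.005,-0.0037,0,0],[0,-0.005,-0.0037,0,0],[0,-0.0045,-0.0014,0,0],[0,-0.0045,-0.0014,0,0],[0,-0.0045,-0.0014,0,0],[0,-0.0045,-0.0014,0,0],[0,-0.0035,-0.0014,0,0],[0,0,0,0,0]]]'; python3 -m handwheel '[[[0,-0.002,0,0,0],[0,-0.002,0,0,0],[0,-0.002,0,0,0],[0,0,0,0,0]]]'; python3 -c "
from h import *
o=env.observe();print(F(o['eef_pos']),o['eef_pos'][2],o['wrist_force'])"
```

```text
clock: 17.98
eef_pos: [0.5354, 0.0308, 0.0512]
eef_rot: [-0.0, 0.599, 0.8, -0.0]
wrist_force: [0.5, 0.1, 0.4]
width: 0.001
grip_force: 0.0
clock: 18.48
eef_pos: [0.5373, 0.0253, 0.0513]
eef_rot: [0.0, 0.599, 0.801, -0.0]
wrist_force: [-0.3, 0.4, -0.7]
width: 0.005
grip_force: 0.0
[-31.1   9.8] 0.05128848705435433 [-0.2724716   0.42835069 -0.6550103 ]
```

No stop felt yet; press on until a force shows.

```bash
python3 -m handwheel '[[[0,-0.0015,0,0,0],[0,-0.0015,0,0,0],[0,-0.001,0,0,0],[0,0,0,0,0]]]'; python3 -m handwheel '[[[0,-0.001,0,0,0],[0,-0.001,0,0,0],[0,0,0,0,0]]]'; python3 -c "
from h import *
o=env.observe();print(F(o['eef_pos']),o['eef_pos'][2],o['wrist_force'])"
```

```text
clock: 18.98
eef_pos: [0.5377, 0.0242, 0.0513]
eef_rot: [-0.001, 0.598, 0.801, 0.001]
wrist_force: [-2.6, 5.5, 1.0]
width: -0.0
grip_force: 3.1
clock: 19.35
eef_pos: [0.5377, 0.024, 0.0513]
eef_rot: [-0.002, 0.598, 0.802, 0.001]
wrist_force: [-4.0, 9.4, 2.7]
width: -0.004
grip_force: 5.1
[-31.    8.5] 0.051269134758958584 [-4.03266287  9.43992552  2.71397648]
```

Gate hit its hard stop: y = 8.5 with about 10 N, which puts its face at y ≈ -3. Now over to the -y side of the catch's stud, which was measured at about (-94,-39).

```bash
python3 -m handwheel '[[[0,0.015,0,0,0],[0,0,0,-0.045,0],[0,0,0,-0.045,0],[0,-0.031,-0.0215,0,0],[0,-0.031,-0.0215,0,0],[0,-0.031,-0.0215,0,0],[0,0,0,0,0],[0,0,0,0,0]]]'; python3 - <<'E'
from h import *
o=env.observe();print(F(o['eef_pos']),o['eef_pos'][2])
w=cam("wrist");s=cam("scene")
print((proj(w,[*W(-94.2,-39.4),.081])))
a=cv2.resize(s["img"][140:220,230:330,::-1],(400,320),interpolation=cv2.INTER_CUBIC)
cv2.imwrite("pics/m7.png",np.hstack([a,cv2.resize(w["img"][:,:,::-1],(400,250))[:, :].copy() if 0 else cv2.copyMakeBorder(cv2.resize(w["img"][:,:,::-1],(400,250)),0,70,0,0,0)]))
E
```

```text
clock: 20.35
eef_pos: [0.4993, -0.0728, 0.1414]
eef_rot: [0.0, 0.599, 0.801, 0.0]
wrist_force: [0.3, -0.5, 0.8]
width: 0.0
grip_force: 0.0
[-95.  -73.8] 0.14141563926302
[327.57260239 172.07668215]
```

View pics/m7.png

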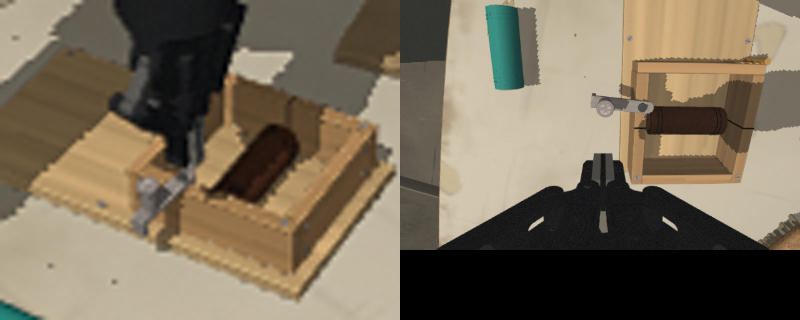

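The gate sits flush in both views, the roller lies on the line, and the stud at wrist (328,171) matches the prediction. Descend and swing the catch.

```bash
python3 -m handwheel '[[[0,0,0,0.03,0],[0,0,0,0.0225,0],[0,0,0,0,0]]]'; python3 -m handwheel '[[[0,0.0073,-0.0005,0,0],[0,0.0073,-0.0005,0,0],[0,0.0056,-0.0021,0,0],[0,0.0056,-0.0021,0,0],[0,0.0053,0,0,0],[0,0.0053,0,0,0],[0,0.0055,0.0018,0,0],[0,0.0055,0.0018,0,0],[0,0,0,0,0]]]'; python3 -c "
from h import *
o=env.observe();print(F(o['eef_pos']),o['eef_pos'][2],o['wrist_force'])"
```

```text
clock: 20.82
eef_pos: [0.4979, -0.0718, 0.0873]
eef_rot: [-0.002, 0.598, 0.801, -0.001]
wrist_force: [-0.2, 0.0, -0.7]
width: -0.001
grip_force: 0.0
clock: 21.95
eef_pos: [0.484, -0.0274, 0.0886]
eef_rot: [-0.0, 0.599, 0.801, -0.0]
wrist_force: [0.0, -0.5, -0.1]
width: -0.004
grip_force: 0.0
[-97.1 -25.8] 0.08864496830946547 [ 0.0340836  -0.47208165 -0.05185708]
```

Next (-89.5,-16.4), then (-78.5,-9), then on to the stop.

```bash
python3 -m handwheel '[[[0,0.005,0.0038,0,0],[0,0.0045,0.0038,0,0],[0,0.0025,0.0037,0,0],[0,0.0025,0.0037,0,0],[0,0.002,0.0036,0,0],[0,0,0,0,0]]]'; python3 -m handwheel '[[[0,0,0.0015,0,0],[0,0,0.0015,0,0],[0,0,0,0,0]]]'; python3 -c "
from h import *
o=env.observe();print(F(o['eef_pos']),o['eef_pos'][2],o['wrist_force'])"
```

```text
clock: 22.7
eef_pos: [0.4973, -0.007, 0.0887]
eef_rot: [-0.0, 0.599, 0.801, -0.0]
wrist_force: [-0.6, 0.1, 0.5]
width: -0.003
grip_force: 0.3
clock: 23.08
eef_pos: [0.4979, -0.0068, 0.0884]
eef_rot: [-0.002, 0.599, 0.801, -0.002]
wrist_force: [-7.2, -1.1, 4.7]
width: -0.006
grip_force: 3.5
[-77.9  -9.9] 0.08836606595303335 [-7.23142643 -1.08684241  4.70814464]
```

```bash
python3 -m handwheel '[[[0,0,0.001,0,0],[0,0,0,0,0]]]'; python3 -m handwheel '[[[0,0,-0.012,0,0],[0,0,-0.012,0,0],[0,0,0,-0.05,0],[0,0,0,-0.05,0],[0.5,0.03,0.02,-0.03,0],[0.5,0.05,0.045,-0.037,0],[0.5,0,0.035,0,0],[0.5,0,0,0,0],[0.5,0,0,0,0]]]'; sed -i 's/^/ /;s/^ //' m.py; python3 m.py; python3 - <<'E'
from h import *
w=env.camera("wrist");g=w["img"].astype(int)
for nm,P in{"stud shut":(-57,-9,81),"pivot":(-57,-45,59),"tip":(-57,5,57)}.items(): 
    u=proj(w,[*W(*P[:2]),P[2]/1000]);print(nm,u.round(1),g[int(u[1]),int(u[0])])
u=proj(w,[*W(-57,-15),.07]);x,y=u.astype(int);x0,y0=x-45,y-50
s=g[y0:y+50,x0:x+35]; m=((np.ptp(s,axis=2)<25)&(s.mean(2)>90)&(s.mean(2)<190)).astype(np.uint8)
_,l,st,ce=cv2.connectedComponentsWithStats(m)
for i in range(1,len(st)):
    if st[i,4]>25: print("grey",st[i],(ce[i]+[x0,y0]).round(1),F(onz(w,ce[i]+[x0,y0],.07)),"box y",F(onz(w,(ce[i][0]+x0,st[i,1]+y0),.059)),F(onz(w,(ce[i][0]+x0,st[i,1]+st[i,3]+y0),.059)))
E
```

```text
clock: 23.32
eef_pos: [0.4981, -0.0067, 0.0883]
eef_rot: [-0.002, 0.599, 0.8, -0.002]
wrist_force: [-8.5, -2.6, 7.1]
width: -0.001
grip_force: 4.5
clock: 24.45
eef_pos: [0.5451, 0.0803, 0.2483]
eef_rot: [-0.0, 0.599, 0.801, -0.001]
wrist_force: [-1.1, -0.3, -0.3]
width: 0.5
grip_force: 0.0
[-8.4 60.3] [0.54494024 0.08008873 0.24826359]
left 264 291 axis y -67.7
right 264 291 axis y -67.6
stud shut [273.1 252.3] [29 29 29]
pivot [277.8 273.9] [24 24 24]
tip [276.  228.1] [83 76 74]
grey [ 31  27  22  53 242] [276.1 248.2] [-55.8 -10.3] box y [-56.6   4.9] [-59.2 -54.6]
grey [20 89  9  9 45] [255.6 294.1] [-78.8 -61.9] box y [-81.1 -65.6] [-81.9 -76.7]
```

```bash
python3 -m handwheel '[[[0,-0.05,0,0,0],[0,-0.05,0,-0.01,0],[0,0,0,0,0],[0,0,0,0,0]]]'; python3 m.py; python3 - <<'E'
from h import *
w=env.camera("wrist");g=w["img"].astype(int)
for nm,P in{"stud shut":(-57,-9,81),"pivot":(-57,-45,59),"tip":(-57,5,57)}.items():
    u=proj(w,[*W(*P[:2]),P[2]/1000]);print(nm,u.round(1),g[int(u[1]),int(u[0])])
u=proj(w,[*W(-57,-20),.06]);x,y=u.astype(int);x0,y0=x-40,y-60
s=g[y0:y+60,x0:x+40]; m=((np.ptp(s,axis=2)<28)&(s.mean(2)>60)&(s.mean(2)<200)).astype(np.uint8)
_,l,st,ce=cv2.connectedComponentsWithStats(m)
for i in range(1,len(st)):
    if st[i,4]>40:
        pt=np.argwhere(l==i)[:,::-1].astype(np.float32);vx,vy,_,_=cv2.fitLine(pt,cv2.DIST_L2,0,.01,.01).ravel();c=ce[i]+[x0,y0]
        a,b=F(onz(w,c,.06)),F(onz(w,c+20*np.array([vx,vy]),.06));d=a-b;d*=np.sign(d[1]);print(st[i],c.round(1),a,"angle",np.arctan2(-d[0],d[1]).round(3))
for x in range(-45,46,15): # gate top: brightness edge of its outer face
    col=[g[tuple(proj(w,[*W(x,yy),.054]).astype(int)[::-1])].sum() for yy in np.arange(-25,12,1.)]
    print(x,(np.arange(-25,12)[np.argsort(np.abs(np.diff(col)))[-3:]]))
E
```

```text
clock: 25.05
eef_pos: [0.5736, -0.0151, 0.2587]
eef_rot: [-0.0, 0.6, 0.8, 0.0]
wrist_force: [-0.4, 0.3, -0.1]
width: -0.001
grip_force: 0.0
[ -7.4 -38.1] [ 0.57353125 -0.0140786   0.25860701]
left 234 245 axis y -124.9
right 239 247 axis y -129.2
stud shut [268.4 144.9] [174 162 152]
pivot [273.7 178.3] [72 72 68]
tip [271.8 125.4] [69 64 60]
[ 27  33  21  64 875] [270.8 154.6] [-58.6 -21.7] angle 0.031
-45 [-13   2   3]
-30 [ -3 -13  -4]
-15 [-3 -4  6]
0 [-13   4  -4]
15 [-14   6  -4]
30 [-13   5  -4]
45 [ -3 -13   4]
```

The gate's top edges lie at y = -13 and -3 along its whole length, so it is fully shut. The catch lies along the wall, and the roller measured at -67.6 after the catch was swung.

```bash
python3 -c "
from rig import env
print(env.job_done())"
```

```text
the job is handed in; nothing more can be done
None
```

The job is handed in at about 25 s: the roller lies on the line (measured within 0.5 mm), the gate is pushed against its stop, and the catch is swung to its stop along the wall. The handoff returned no verdict.

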